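# Line up the table candles by height

### The job

Dress the centrepiece for tonight's dinner: stand the four battery candles upright on the four brass plates of the wooden board, one centred on each plate, stepping down in height with the tallest candle next to the flower vase and the shortest at the far end. Leave the vase and the pepper mill standing where they are, and do not tip any candle over on the way.

Things in the scene. Friction and masses are not known exactly. Their poses are not given: they have to be found in the camera images.
- candle_short: dark burgundy battery pillar candle (shortest of four): upright plain cylinder 44 mm in diameter and 55 mm tall, with a small plastic flame standing 12 mm above the middle of its top; rigid, loose, about 156 g (varies). Origin: centre of its underside; z up along its axis.
- candle_medium: terracotta orange battery pillar candle (second shortest of four): upright plain cylinder 44 mm in diameter and 80 mm tall, with a small plastic flame standing 12 mm above the middle of its top; rigid, loose, about 186 g (varies). Origin: centre of its underside; z up along its axis.
- candle_tall: peach pink battery pillar candle (second tallest of four): upright plain cylinder 44 mm in diameter and 105 mm tall, with a small plastic flame standing 12 mm above the middle of its top; rigid, loose, about 216 g (varies). Origin: centre of its underside; z up along its axis.
- candle_tallest: ivory battery pillar candle (tallest of four): upright plain cylinder 44 mm in diameter and 130 mm tall, with a small plastic flame standing 12 mm above the middle of its top; rigid, loose, about 246 g (varies). Origin: centre of its underside; z up along its axis.
- plate_a: round flat brass plate, 80 mm in diameter, 6 mm thick, dark ring engraved round its centre; fixed on a dark wooden board (110 x 620 x 18 mm), its top 24 mm above the table. Plates a, b, c, d: a straight row along the board, 105 mm apart; this is the end plate on the robot's left (+y). Origin: centre of its underside; z up, y along the row to the left.
- plate_b: round flat brass plate, 80 mm in diameter, 6 mm thick, dark ring engraved round its centre; fixed on a dark wooden board (110 x 620 x 18 mm), its top 24 mm above the table. Plates a, b, c, d: a straight row along the board, 105 mm apart; this is the second from the left. Origin: centre of its underside; z up, y along the row to the left.
- plate_c: round flat brass plate, 80 mm in diameter, 6 mm thick, dark ring engraved round its centre; fixed on a dark wooden board (110 x 620 x 18 mm), its top 24 mm above the table. Plates a, b, c, d: a straight row along the board, 105 mm apart; this is the third from the left. Origin: centre of its underside; z up, y along the row to the left.
- plate_d: round flat brass plate, 80 mm in diameter, 6 mm thick, dark ring engraved round its centre; fixed on a dark wooden board (110 x 620 x 18 mm), its top 24 mm above the table. Plates a, b, c, d: a straight row along the board, 105 mm apart; this is the end plate on the robot's right (-y). Origin: centre of its underside; z up, y along the row to the left.
- vase: blue ceramic bud vase with three small pale flowers, 60 mm in diameter, 145 mm tall with them, loose on one end of the board, 112 mm from the nearest plate's centre: beyond plate_a or beyond plate_d (a small brass menu-card stand, 30 x 50 mm, 84 mm tall, is on the other end). Origin: centre of its underside; z up.
- pepper_mill: dark brown turned pepper mill, 42 mm in diameter, 104 mm tall, waisted, standing loose among the candles; stays where it is. Origin: centre of its underside; z up.
There are look-alikes about, which are no part of the job. Leave any green or purple look-alike of the candle_tall alone. Leave any purple look-alike of the candle_short alone.

How it is judged:
At the end, for the whole second after the job is handed in: Each candle upright (0.08 rad), released and at rest on a brass plate, its axis within 12 mm of the plate's centre: tallest on the plate next to the vase, then second tallest, second shortest, and the shortest farthest from the vase (((horizontal distance between vase and plate_a below 0.25 m and horizontal distance between candle_tallest and plate_a below 0.012 m and z of candle_tallest in the frame of plate_a between 0.003 and 0.01 m and horizontal distance between candle_tall and plate_b below 0.012 m and z of candle_tall in the frame of plate_b between 0.003 and 0.01 m and horizontal distance between candle_medium and plate_c below 0.012 m and z of candle_medium in the frame of plate_c between 0.003 and 0.01 m and horizontal distance between candle_short and plate_d below 0.012 m and z of candle_short in the frame of plate_d between 0.003 and 0.01 m) or (horizontal distance between vase and plate_d below 0.25 m and horizontal distance between candle_tallest and plate_d below 0.012 m and z of candle_tallest in the frame of plate_d between 0.003 and 0.01 m and horizontal distance between candle_tall and plate_c below 0.012 m and z of candle_tall in the frame of plate_c between 0.003 and 0.01 m and horizontal distance between candle_medium and plate_b below 0.012 m and z of candle_medium in the frame of plate_b between 0.003 and 0.01 m and horizontal distance between candle_short and plate_a below 0.012 m and z of candle_short in the frame of plate_a between 0.003 and 0.01 m)) and angle between each of candle_tallest, candle_tall, candle_medium, candle_short's own z axis and vertical below 0.08 rad and linear speed of each of candle_tallest, candle_tall, candle_medium, candle_short below 0.02 m/s and contact force between each of candle_tallest, candle_tall, candle_medium, candle_short and the fingers below 0.05 N); the robot touches nothing.
It fails at once if the vase is shifted more than 25 mm or tipped (distance of vase from where it was at the start of the episode above 0.025 m or angle between vase's own z axis and vertical above 0.3 rad).
It fails at once if the pepper mill is shifted more than 25 mm or tipped (distance of pepper_mill from where it was at the start of the episode above 0.025 m or angle between pepper_mill's own z axis and vertical above 0.3 rad).
It fails at once if a candle is tipped over (more than 0.7 rad) (angle between any of candle_tallest, candle_tall, candle_medium, candle_short's own z axis and vertical above 0.7 rad).
It also fails if it takes over 106 s, if anything falls off the work surface, if the arm or the gripper's body presses on something with over 40 N, if the wrist force passes 120 N, or if a joint passes its speed limit or range.

### The arm

A 7-joint arm with a two-finger parallel gripper is mounted at the origin on the work surface. World frame = base frame: x ahead of the robot, y to its left, z up, the work surface at z = 0. Lengths are in m, angles in rad, forces in N, time in s.
With the tool pointing down it reaches from about 0.35 to 0.775 m from the base axis. Payload 3.1 kg.
Tool frame: the origin (TCP) lies on the front face of the gripper's body, between the roots of the fingers; the fingertips stand 73 mm ahead of it and the grasp point (between the pads) lies 54 mm ahead of it; z points along the fingers, y is the line along which they close (so a half turn about z gives the same grasp; the last joint's range is limited). The gripper opens to 85 mm and grips with 20 to 120 N. Pads are 22 mm wide; open, the fingers measure 114 mm over their backs; the gripper's body (76 mm by 85 mm) begins 54 mm behind the grasp point. The pads swing forward as they close: fully open they stand 13 mm farther back than shut.
Start: joints at [1.105, 0.311, 0.014, 1.512, -0.004, 1.319, -0.027], TCP at [0.226, -0.501, 0.304] pointing down, gripper open.
Joint ranges: [-2.7, 2.7], [-0.3, 1.91], [-1.27, 1.3], [0.12, 2.57], [-1.44, 4.58], [0.2, 2.03], [-3.05, 3.05]. Speed limits (rad/s): [2.79, 2.79, 3.14, 3.14, 3.14, 3.14, 3.14].

### API

Orientations are given as a unit quaternion [x, y, z, w].
In Python, from rig import * gives the robot as it stands.
- The arm moves only by the tool apply_moves, never from a script. Its argument "deltas" is a list that holds one entry, the list of rows, each a list of 7 numbers: the turn, a rotation vector about the tool's x, y, z in rad, then the shift along the tool's x, y, z in cm, then the finger opening in cm, from 0 to 8.54. In form: [[[rx, ry, rz, tx, ty, tz, jaw], ...]]. A call has 1 to 12 rows; each row is the pose to reach, as a shift and turn from the pose commanded when the call began, along the tool's axes at that moment; what a row does not reach only later rows make up. A row lasts 1/8 s, in which the tool goes at most 62.5 mm and 10.7 degrees, less where a joint would pass 70% of its speed; a pose out of reach is approached as far as the arm can. A call with a gripper value outside its range is refused whole. The fingers move at their own pace and stop on an object; "grip_force" is the grip in N (left out, the last holds). Time passes only in rows, so rows that repeat a pose let the fingers close. It gives the time, the measured TCP pose, the force, the opening and the grip force at its end, in the units of the state.
- observe(): the state, without advancing time (a new reading comes with each control period).
- read_camera(name): name is "scene" or "top" or "wrist"; returns a dict with "img" (400x640x3 uint8, red, green, blue), "fx", "fy", "cx", "cy" (pixels), "eye" and "rotation" of the camera in the world. Camera axes: x right, y down, z forward; pixel columns grow to the right and rows downward; lengths in m; the calibration is good to about 2 mm. A picture is of the moment at which its call begins. There is no depth.
- hand_in(): hands the job in; it is judged then, once.
The state is a dict: "t": time; "qpos": joint angles; "qd": joint speeds; "joint_efforts": joint torques, N m; "tcp_pos": TCP position; "tool_rot": TCP orientation; "contact_force": force on the tool from outside, world axes, zero at the start; "moment": the same for the moment, N m; "grip_width": finger opening in m; "grip_force": force on a finger pad.
Only numpy, scipy, OpenCV 4.12 (cv2) and the standard library are available. Lean on these libraries where they do the work, as an engineer would, in place of code of your own. Each camera call takes 0.05 s, during which the arm holds its last target. There are 200 camera calls.

## Working session

There is one attempt and no reset: what is moved stays moved. The work goes in short steps, Python scripts to look and compute and a tool call to move; the robot and the scene stay as the last step left them, time stands still between calls to the robot, and variables do not carry over. Pictures are saved under pics/ and viewed, at most 14 in all, crops included, and the job is handed in when it is done.

Besides the shell and the picture viewer there is one more tool, called after ">>>" by a JSON object that holds its "fn" and its "kwargs". apply_moves: Moves the arm, as the interface text tells. Its arguments: {"type":"object","properties":{"deltas":{"type":"array","items":{"type":"array","items":{"type":"array","items":{"type":"number"}}}},"grip_force":{"type":"number"}},"required":["deltas"]}

```bash
mkdir -p pics; ls; python3 - <<'E'
from rig import *
import cv2
s=observe();print({k:(v if k in('t','tcp_pos','tool_rot','grip_width') else 0) for k,v in s.items()})
for n in ("scene","top"):
    c=read_camera(n);cv2.imwrite(f"pics/{n}0.png",c["img"][:,:,::-1])
    print(n,{k:v for k,v in c.items() if k!="img"})
E
```

```text
pics
{'t': 0.0, 'qpos': 0, 'qd': 0, 'joint_efforts': 0, 'tcp_pos': array([ 0.22597487, -0.50083869,  0.30283548]), 'tool_rot': array([ 9.77623015e-01,  2.10361378e-01, -2.94798076e-04, -1.11508395e-03]), 'contact_force': 0, 'moment': 0, 'grip_force': 0, 'grip_width': 0.08519829362783078}
scene {'fx': 449.7151781395719, 'fy': 449.7151781395719, 'cx': 315.70264139843476, 'cy': 201.09737913063836, 'eye': array([1.02045998, 0.36807812, 0.9079417 ]), 'rotation': array([ 0.45801416,  0.83683897, -0.26586813, -0.13870004])}
top {'fx': 504.99235636013407, 'fy': 504.99235636013407, 'cx': 324.8854679287476, 'cy': 208.661462473934, 'eye': array([0.32286057, 0.03567174, 1.2386837 ]), 'rotation': array([-0.70449514,  0.70619909, -0.04973525,  0.04995847])}
```

View pics/scene0.png

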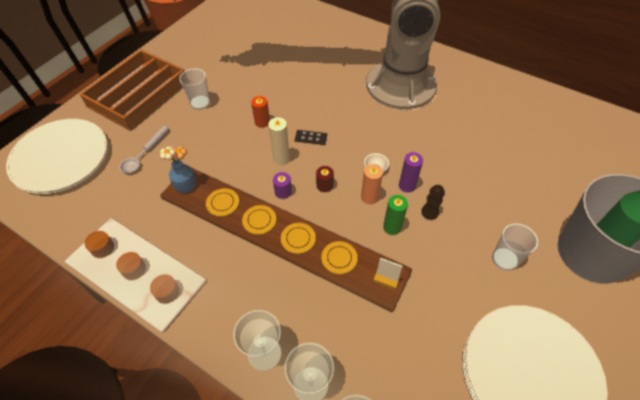

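View pics/top0.png

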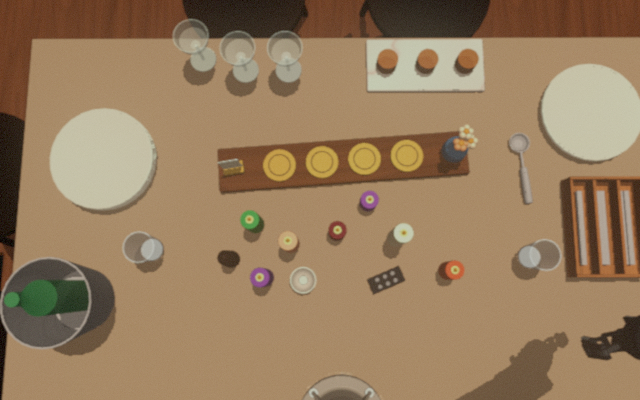

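The top view shows the board with the vase at (456,150), beyond the right-hand (-y) plate. Ivory is at (403,233), peach (288,241), red-orange terracotta (454,270), burgundy (338,231) and the mill (229,258). The green and purple candles are look-alikes. So tallest goes to d, tall to c, medium to b and short to a. I'll look closer next.

```bash
python3 - <<'E'
import cv2
a=cv2.imread("pics/top0.png")[125:290,215:475];cv2.imwrite("pics/top0c.png",cv2.resize(a,None,fx=3,fy=3,interpolation=cv2.INTER_CUBIC))
a=cv2.imread("pics/scene0.png")[80:280,160:420];cv2.imwrite("pics/scene0c.png",cv2.resize(a,None,fx=3,fy=3,interpolation=cv2.INTER_CUBIC)[:600])
E
```

```text
(no output)
```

View pics/top0c.png

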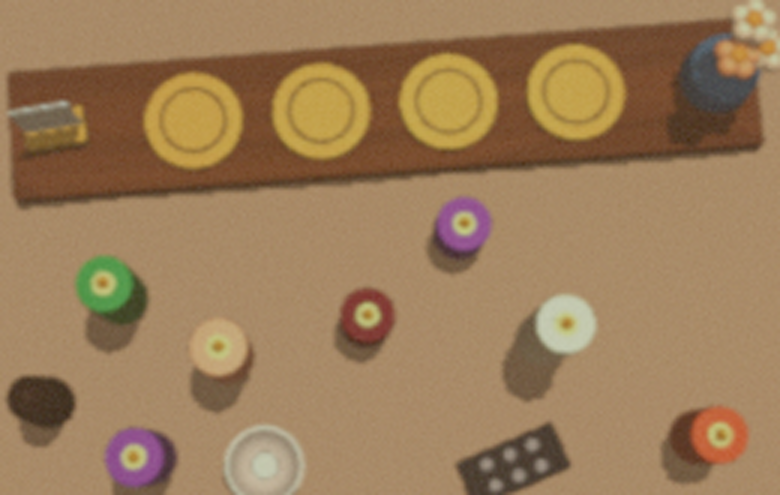

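View pics/scene0c.png

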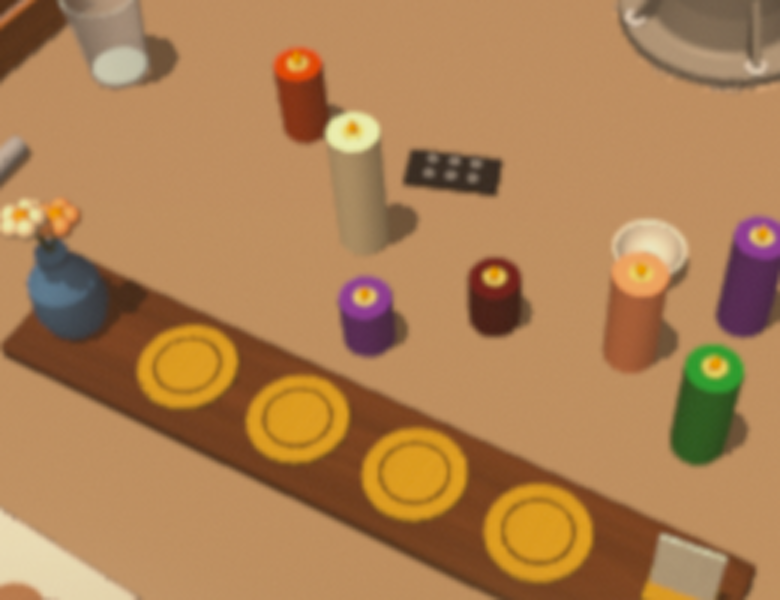

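Positions in the 3x crops:

| Item | Top crop | Scene crop |
|---|---|---|
| plate a | (193,120) | (538,532) |
| plate b | (321,111) | (414,474) |
| plate c | (448,101) | (297,419) |
| plate d | (576,91) | (187,366) |
| ivory, top disc | (566,324) | (353,132) |
| peach, top disc | (219,348) | (640,275) |
| orange, top disc | (719,435) | (298,65) |
| burgundy, top disc | (367,316) | (495,276) |

Next I'll triangulate them.

```bash
cat > h.py <<'E'
import numpy as np
from scipy.spatial.transform import Rotation as R
C={'s':(449.7151781,315.70264,201.09738,[1.02045998,.36807812,.9079417],[.45801416,.83683897,-.26586813,-.13870004]),
 't':(504.992356,324.885468,208.661462,[.32286057,.03567174,1.2386837],[-.70449514,.70619909,-.04973525,.04995847])}
def ray(c,p):
    f,cx,cy,e,q=C[c]; d=R.from_quat(q).apply([(p[0]-cx)/f,(p[1]-cy)/f,1]); return np.array(e),d/np.linalg.norm(d)
def tri(*rs):
    A=sum(np.eye(3)-np.outer(d,d) for e,d in rs); b=sum((np.eye(3)-np.outer(d,d))@e for e,d in rs)
    x=np.linalg.solve(A,b); return x,max(np.linalg.norm((np.eye(3)-np.outer(d,d))@(x-e)) for e,d in rs)
def atz(r,z): e,d=r; return e+d*(z-e[2])/d[2]
E
python3 - <<'E'
from h import *
o=lambda p,off:((p[0]+.5)/3-.5+off[0],(p[1]+.5)/3-.5+off[1])
T=dict(a=(193,120),b=(321.5,111),c=(448.5,101.5),d=(576,91.5),short=(367,316),tall=(219,348),tallest=(566,324),medium=(719,435),pshort=(463,225),green=(105,284),ptall=(135,457))
S=dict(a=(538,532),b=(414.5,474),c=(297.5,419),d=(187.5,366.5),short=(495,276),tall=(640,275),tallest=(353,132),medium=(298,65),pshort=(365,295),green=(714,370),ptall=(761,239))
H=dict(a=.024,b=.024,c=.024,d=.024,short=.055,tall=.105,tallest=.13,medium=.08,pshort=.055,green=.105,ptall=.105)
for k in T:
    rt,rs=ray('t',o(T[k],(215,125))),ray('s',o(S[k],(160,80)))
    x,e=tri(rt,rs);print(k,x.round(4),round(e,4),atz(rt,H[k]).round(4)[:2],atz(rs,H[k]).round(4)[:2])
print(atz(ray('t',o((41,400),(215,125))),.1).round(3), atz(ray('t',(456,153)),.08).round(3))
E
```

```text
a [0.6054 0.1491 0.0213] 0.0005 [0.605  0.1485] [0.6065 0.1502]
b [0.6129 0.0438 0.0198] 0.0008 [0.6123 0.0431] [0.6145 0.046 ]
c [ 0.6208 -0.0611  0.0197] 0.0005 [ 0.62   -0.0612] [ 0.6225 -0.0586]
d [ 0.6286 -0.166   0.0205] 0.0008 [ 0.6282 -0.1662] [ 0.6298 -0.1631]
short [0.4402 0.0077 0.0535] 0.0003 [0.4402 0.0075] [0.4411 0.0087]
tall [0.4117 0.1204 0.0999] 0.0004 [0.4115 0.1197] [0.4154 0.1223]
tallest [ 0.4264 -0.1366  0.1273] 0.0008 [ 0.4265 -0.1368] [ 0.4281 -0.1341]
medium [ 0.3461 -0.2592  0.0762] 0.0006 [ 0.3464 -0.2587] [ 0.349  -0.2558]
pshort [ 0.5125 -0.0692  0.0542] 0.0002 [ 0.5123 -0.0689] [ 0.5131 -0.0689]
green [0.4603 0.2076 0.0992] 0.0008 [0.4599 0.206 ] [0.464  0.2095]
ptall [0.3305 0.1825 0.1003] 0.0006 [0.3307 0.1813] [0.3342 0.1841]
[0.373 0.253 0.1  ] [ 0.619 -0.273  0.08 ]
```

Heights and the 105 mm spacing check out. Order: tallest→d, short→a, medium→b, tall→c. Next, a helper for the deltas.

```bash
cat > d.py <<'E'
import sys
from rig import *
from h import *
s=observe(); Rt=R.from_quat(s["tool_rot"])
print(round(s["t"],2),s["tcp_pos"].round(4),s["tool_rot"].round(4),round(s["grip_width"],4),s["contact_force"].round(1),s["qpos"].round(2))
print("axes\n",Rt.as_matrix().round(3))
for a in sys.argv[1:]:
    p=np.array([float(v) for v in a.split(',')]); print(a,(100*Rt.inv().apply(p-s["tcp_pos"])).round(2))
E
python3 d.py .4265,-.1367,.303 .4265,-.1367,.155
```

```text
0.1 [ 0.226  -0.5009  0.3029] [ 9.776e-01  2.103e-01 -2.000e-04 -1.000e-03] 0.0855 [ 0.7  0.2 -0.1] [ 1.11  0.31  0.01  1.51 -0.    1.32 -0.03]
axes
 [[ 0.912  0.411 -0.001]
 [ 0.411 -0.912  0.002]
 [-0.    -0.002 -1.   ]]
.4265,-.1367,.303 [ 33.25 -24.95   0.04]
.4265,-.1367,.155 [ 33.26 -24.92  14.84]
```

>>> {"fn": "apply_moves", "kwargs": {"deltas": [[[0,0,0,8.3,-6.2,0,8.5],[0,0,0,16.6,-12.5,0,8.5],[0,0,0,25,-18.7,0,8.5],[0,0,0,33.25,-24.95,0,8.5],[0,0,0,33.25,-24.95,0,8.5],[0,0,0,33.25,-24.95,0,8.5],[0,0,0,33.25,-24.95,0,8.5],[0,0,0,33.25,-24.95,0,8.5],[0,0,0,33.25,-24.95,0,8.5],[0,0,0,33.25,-24.95,0,8.5],[0,0,0,33.25,-24.95,0,8.5]]], "grip_force": 50}}

```text
t: 1.48
tcp_pos: [0.4261, -0.1384, 0.3038]
tool_rot: [0.978, 0.209, -0.0, 0.0]
contact_force: [-0.0, -0.3, 0.9]
grip_width: 0.085
grip_force: 0.0
```

```bash
python3 d.py .4265,-.1367,.303 .4265,-.1367,.155; python3 - <<'E'
from rig import *
import cv2
c=read_camera("wrist");cv2.imwrite("pics/w1.png",c["img"][:,:,::-1])
print({k:v for k,v in c.items() if k!="img"})
E
```

```text
1.48 [ 0.4261 -0.1384  0.3038] [ 9.779e-01  2.090e-01 -2.000e-04  1.000e-04] 0.085 [-0.  -0.3  0.9] [ 0.56  0.12 -0.32  1.76  0.04  1.27 -0.91]
axes
 [[ 0.913  0.409 -0.   ]
 [ 0.409 -0.913 -0.   ]
 [-0.     0.    -1.   ]]
.4265,-.1367,.303 [ 0.1  -0.14  0.08]
.4265,-.1367,.155 [ 0.11 -0.14 14.88]
{'fx': 302.39259981640384, 'fy': 302.39259981640384, 'cx': 321.75067210922816, 'cy': 199.89852609925825, 'eye': array([ 0.49720085, -0.10748298,  0.373519  ]), 'rotation': array([ 0.82937402, -0.5368259 , -0.08354568,  0.13029505])}
```

View pics/w1.png

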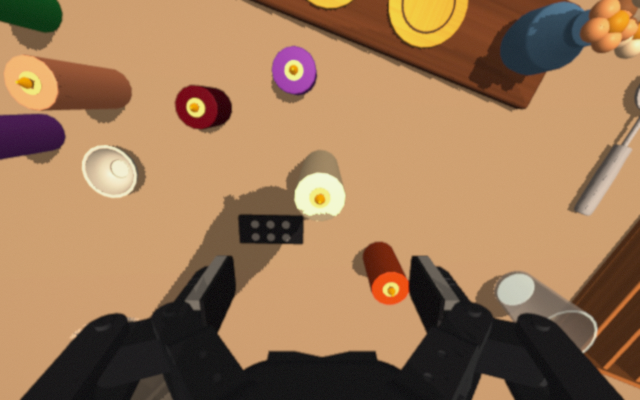

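The wrist view shows the ivory disc centred at (320,195), burgundy at (203,107), the orange disc at (389,288) and peach at (31,83). I'll check these against my positions.

```bash
python3 - <<'E'
from h import *
C['w']=(302.3926,321.75067,199.898526,[.49720085,-.10748298,.373519],[.82937402,-.5368259,-.08354568,.13029505])
for n,p,z in (("tallest",(320,195),.13),("short",(202,107),.055),("medium",(389.5,288),.08),("tall",(31,83),.105),("d",(428,7),.024)): print(n,atz(ray('w',p),z).round(4))
E
python3 d.py .4265,-.136,.155
```

```text
tallest [ 0.4293 -0.1367  0.13  ]
short [4.443e-01 4.000e-04 5.500e-02]
medium [ 0.3476 -0.2587  0.08  ]
tall [0.4129 0.1184 0.105 ]
d [ 0.6251 -0.1679  0.024 ]
1.52 [ 0.4263 -0.1382  0.3038] [ 9.779e-01  2.092e-01 -1.000e-04  1.000e-04] 0.0851 [-0.2  0.3  0.8] [ 0.56  0.12 -0.32  1.76  0.04  1.27 -0.91]
axes
 [[ 0.912  0.409 -0.   ]
 [ 0.409 -0.912 -0.   ]
 [-0.     0.    -1.   ]]
.4265,-.136,.155 [ 0.11 -0.19 14.88]
```

>>> {"fn": "apply_moves", "kwargs": {"deltas": [[[0,0,0,0.2,-0.1,3.5,8.5],[0,0,0,0.2,-0.1,7,8.5],[0,0,0,0.2,-0.1,10.5,8.5],[0,0,0,0.2,-0.1,13,8.5],[0,0,0,0.2,-0.1,14.8,8.5],[0,0,0,0.2,-0.1,14.8,8.5],[0,0,0,0.2,-0.1,14.8,8.5],[0,0,0,0.2,-0.1,14.8,8.5],[0,0,0,0.2,-0.1,14.8,5.5],[0,0,0,0.2,-0.1,14.8,4.5],[0,0,0,0.2,-0.1,14.8,3.5],[0,0,0,0.2,-0.1,14.8,3.5]]], "grip_force": 50}}

```text
t: 3.02
tcp_pos: [0.4285, -0.1354, 0.1564]
tool_rot: [0.978, 0.21, 0.0, 0.0]
contact_force: [-0.9, 1.2, 4.8]
grip_width: 0.0426
grip_force: 51.1
```

>>> {"fn": "apply_moves", "kwargs": {"deltas": [[[0,0,0,0,0,0,3.5],[0,0,0,0,0,0,3.5],[0,0,0,0,0,0,3.5],[0,0,0,0,0,-1.5,3.5],[0,0,0,0,0,-3.5,3.5],[0,0,0,0,0,-6,3.5],[0,0,0,0,0,-6,3.5],[0,0,0,0,0,-6,3.5]]]}}

```text
t: 4.03
tcp_pos: [0.4272, -0.1353, 0.215]
tool_rot: [0.978, 0.21, -0.001, -0.0]
contact_force: [-0.1, -0.2, -2.8]
grip_width: 0.0428
grip_force: 51.3
```

```bash
python3 d.py .6286,-.1662,.215 .6286,-.1662,.180; python3 - <<'E'
from rig import *
import cv2
c=read_camera("wrist");cv2.imwrite("pics/w2.png",c["img"][:,:,::-1])
E
```

```text
4.03 [ 0.4272 -0.1353  0.215 ] [ 9.776e-01  2.103e-01 -9.000e-04 -5.000e-04] 0.0428 [-0.1 -0.2 -2.8] [ 0.55  0.2  -0.32  1.9   0.07  1.06 -0.95]
axes
 [[ 0.912  0.411 -0.002]
 [ 0.411 -0.912  0.   ]
 [-0.002 -0.001 -1.   ]]
.6286,-.1662,.215 [17.09 11.1  -0.05]
.6286,-.1662,.180 [17.09 11.1   3.45]
```

View pics/w2.png

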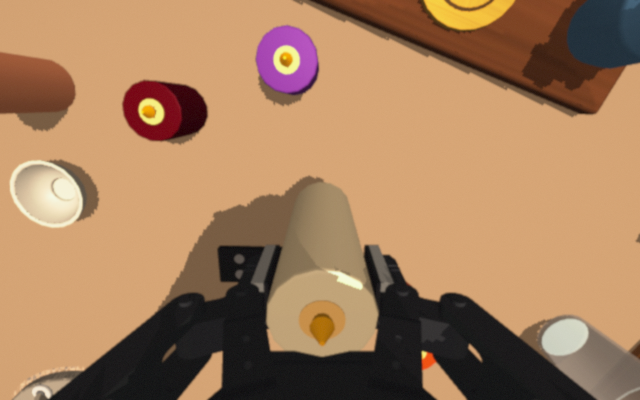

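The ivory candle is held upright, at (322,318) in the wrist view and centred between the pads. On to plate d.

>>> {"fn": "apply_moves", "kwargs": {"deltas": [[[0,0,0,2,1.3,0,3.5],[0,0,0,6,3.9,0,3.5],[0,0,0,10,6.5,0,3.5],[0,0,0,14,9.1,0,3.5],[0,0,0,16.5,10.7,0,3.5],[0,0,0,17.1,11.1,0,3.5],[0,0,0,17.1,11.1,0,3.5],[0,0,0,17.1,11.1,0,3.5],[0,0,0,17.1,11.1,0.5,3.5],[0,0,0,17.1,11.1,1.5,3.5],[0,0,0,17.1,11.1,1.5,3.5],[0,0,0,17.1,11.1,1.5,3.5]]]}}

```text
t: 5.58
tcp_pos: [0.6295, -0.1663, 0.2007]
tool_rot: [0.978, 0.21, -0.0, -0.0]
contact_force: [-0.1, -0.2, -2.8]
grip_width: 0.0427
grip_force: 51.5
```

```bash
python3 d.py .6286,-.1662,.181; python3 - <<'E'
from rig import *
from h import *
import cv2
c=read_camera("wrist");cv2.imwrite("pics/w3.png",c["img"][:,:,::-1])
print({k:v for k,v in c.items() if k!="img"})
C['w']=(c['fx'],c['cx'],c['cy'],c['eye'],c['rotation'])
def pix(p,z):
    v=R.from_quat(c['rotation']).inv().apply(np.array([*p,z])-c['eye']);return (c['fx']*v[0]/v[2]+c['cx'],c['fx']*v[1]/v[2]+c['cy'])
t=observe()['tcp_pos']
for n,p in dict(a=(.605,.149),b=(.6125,.0435),c=(.6205,-.061),d=(.6284,-.1661)).items(): print(n,np.round(pix(p,.024)))
print("tool axis at candle bottom,top",pix(t[:2],.05),pix(t[:2],t[2]-.025))
E
```

```text
5.58 [ 0.6295 -0.1663  0.2007] [ 9.776e-01  2.103e-01 -1.000e-04 -0.000e+00] 0.0427 [-0.1 -0.2 -2.8] [ 0.41  0.6  -0.29  1.35  0.18  1.22 -1.04]
axes
 [[ 0.912  0.411 -0.   ]
 [ 0.411 -0.912  0.   ]
 [-0.    -0.    -1.   ]]
.6286,-.1662,.181 [-0.08 -0.05  1.97]
{'fx': 302.39259981640384, 'fy': 302.39259981640384, 'cx': 321.75067210922816, 'cy': 199.89852609925825, 'eye': array([ 0.70042271, -0.1351979 ,  0.27046257]), 'rotation': array([ 0.83011913, -0.53569218, -0.08342417,  0.13029399])}
a [-79.  60.]
b [ 67. 111.]
c [199. 157.]
d [320. 199.]
tool axis at candle bottom,top (np.float64(320.36564315406844), np.float64(207.89933184010502)) (np.float64(319.2685058659428), np.float64(318.91766869867))
```

View pics/w3.png

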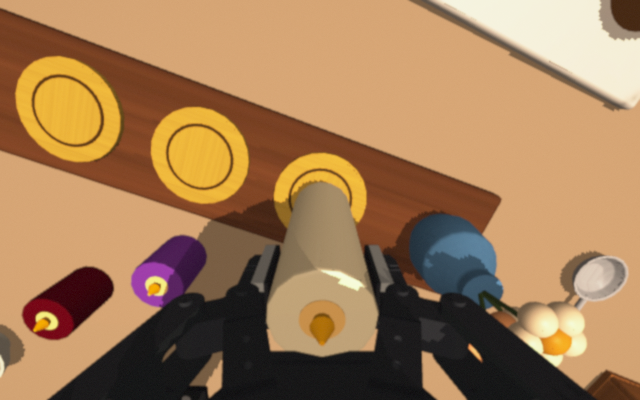

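The wrist view shows plates b (68,109), c (200,156) and d (320,200) exactly where predicted, and the candle lies on the tool axis. Lowering and releasing.

>>> {"fn": "apply_moves", "kwargs": {"deltas": [[[0,0,0,-0.1,-0.05,0.8,3.5],[0,0,0,-0.1,-0.05,1.4,3.5],[0,0,0,-0.1,-0.05,1.8,3.5],[0,0,0,-0.1,-0.05,1.95,3.5],[0,0,0,-0.1,-0.05,1.95,3.5],[0,0,0,-0.1,-0.05,1.95,3.5],[0,0,0,-0.1,-0.05,1.95,4.6],[0,0,0,-0.1,-0.05,1.95,5.5],[0,0,0,-0.1,-0.05,1.95,7],[0,0,0,-0.1,-0.05,1.95,8.2],[0,0,0,-0.1,-0.05,1.95,8.2]]]}}

```text
t: 7.0
tcp_pos: [0.6285, -0.1662, 0.1815]
tool_rot: [0.978, 0.21, 0.0, 0.0]
contact_force: [0.4, -0.5, -0.3]
grip_width: 0.0822
grip_force: 0.0
```

>>> {"fn": "apply_moves", "kwargs": {"deltas": [[[0,0,0,0,0,-1,8.2],[0,0,0,0,0,-4,8.2],[0,0,0,0,0,-8,8.2],[0,0,0,0,0,-12,8.2],[0,0,0,0,0,-12,8.2],[0,0,0,0,0,-12,8.2]]]}}

```text
t: 7.75
tcp_pos: [0.6283, -0.1662, 0.3014]
tool_rot: [0.978, 0.21, -0.0, 0.0]
contact_force: [-0.5, -0.3, -0.5]
grip_width: 0.0823
grip_force: 0.0
```

```bash
python3 d.py .442,.0065,.29 .442,.0065,.083
```

```text
7.75 [ 0.6283 -0.1662  0.3014] [ 9.776e-01  2.104e-01 -1.000e-04  0.000e+00] 0.0823 [-0.5 -0.3 -0.5] [ 0.41  0.54 -0.3   1.2   0.16  1.43 -1.02]
axes
 [[ 0.911  0.411 -0.   ]
 [ 0.411 -0.911 -0.   ]
 [-0.    -0.    -1.   ]]
.442,.0065,.29 [ -9.88 -23.4    1.14]
.442,.0065,.083 [ -9.87 -23.4   21.84]
```

>>> {"fn": "apply_moves", "kwargs": {"deltas": [[[0,0,0,-2.5,-5.9,1,8.2],[0,0,0,-5,-11.8,1,8.2],[0,0,0,-7.5,-17.7,1,8.2],[0,0,0,-9.9,-23.4,1,8.2],[0,0,0,-9.9,-23.4,4,8.2],[0,0,0,-9.9,-23.4,8,8.2],[0,0,0,-9.9,-23.4,8,8.2],[0,0,0,-9.9,-23.4,8,8.2]]]}}

```text
t: 8.75
tcp_pos: [0.4424, 0.0063, 0.2218]
tool_rot: [0.978, 0.21, 0.0, -0.0]
contact_force: [-0.1, -0.2, 0.1]
grip_width: 0.082
grip_force: 0.0
```

```bash
python3 d.py .441,.007,.083; cat > w.py <<'E'
import sys,cv2
from rig import *
from h import *
def pix(c,P):
    v=R.from_quat(c['rotation']).inv().apply(np.array(P)-c['eye']);return np.round([c['fx']*v[0]/v[2]+c['cx'],c['fx']*v[1]/v[2]+c['cy']])
c=read_camera("wrist");cv2.imwrite(f"pics/{sys.argv[1]}.png",c["img"][:,:,::-1])
print(list(c['eye'].round(5)),list(c['rotation'].round(6)))
for a in sys.argv[2:]: print(a,pix(c,[float(v) for v in a.split(',')]))
E
python3 w.py w4 .4402,.0076,.055 .4285,-.1366,.13 .6284,-.1661,.154 .4122,.12,.105
```

```text
8.75 [0.4424 0.0063 0.2218] [ 9.777e-01  2.102e-01  1.000e-04 -1.000e-04] 0.082 [-0.1 -0.2  0.1] [ 0.31  0.19 -0.41  1.9   0.08  1.07 -1.28]
axes
 [[ 0.912  0.411  0.   ]
 [ 0.411 -0.912  0.   ]
 [ 0.    -0.    -1.   ]]
.441,.007,.083 [-0.1  -0.12 13.88]
[np.float64(0.51329), np.float64(0.0373), np.float64(0.29163)] [np.float64(0.830067), np.float64(-0.535844), np.float64(-0.083312), np.float64(0.130073)]
.4402,.0076,.055 [318. 203.]
.4285,-.1366,.13 [509. 340.]
.6284,-.1661,.154 [885.  49.]
.4122,.12,.105 [140. 197.]
```

View pics/w4.png

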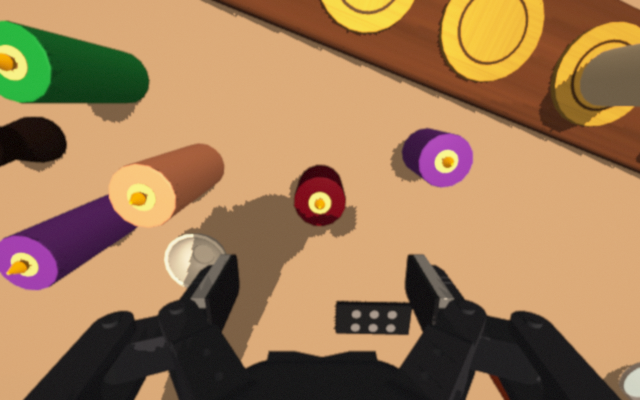

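The burgundy disc is at (320,202) against the predicted (318,203), and peach at (141,195) against (140,197), so the positions hold. Grasping the burgundy candle.

>>> {"fn": "apply_moves", "kwargs": {"deltas": [[[0,0,0,-0.1,-0.1,4,8.2],[0,0,0,-0.1,-0.1,8,8.2],[0,0,0,-0.1,-0.1,11,8.2],[0,0,0,-0.1,-0.1,13,8.2],[0,0,0,-0.1,-0.1,13.9,8.2],[0,0,0,-0.1,-0.1,13.9,8.2],[0,0,0,-0.1,-0.1,13.9,8.2],[0,0,0,-0.1,-0.1,13.9,5.5],[0,0,0,-0.1,-0.1,13.9,4.5],[0,0,0,-0.1,-0.1,13.9,3.5],[0,0,0,-0.1,-0.1,13.9,3.5],[0,0,0,-0.1,-0.1,13.9,3.5]]]}}

```text
t: 10.3
tcp_pos: [0.4412, 0.0069, 0.0831]
tool_rot: [0.978, 0.21, 0.001, 0.0]
contact_force: [-0.7, -0.6, 5.1]
grip_width: 0.0431
grip_force: 50.7
```

>>> {"fn": "apply_moves", "kwargs": {"deltas": [[[0,0,0,0,0,0,3.5],[0,0,0,0,0,0,3.5],[0,0,0,0,0,-1.5,3.5],[0,0,0,0,0,-4.5,3.5],[0,0,0,0,0,-8,3.5],[0,0,0,0,0,-8,3.5],[0,0,0,0,0,-8,3.5]]]}}

```text
t: 11.18
tcp_pos: [0.4399, 0.0066, 0.1619]
tool_rot: [0.978, 0.21, -0.001, -0.0]
contact_force: [-1.3, -0.5, -2.0]
grip_width: 0.0431
grip_force: 51.0
```

```bash
python3 d.py .6052,.149,.165  .6052,.149,.109
```

```text
11.18 [0.4399 0.0066 0.1619] [ 9.776e-01  2.103e-01 -7.000e-04 -0.000e+00] 0.0431 [-1.3 -0.5 -2. ] [ 0.3   0.26 -0.41  1.98  0.13  0.92 -1.32]
axes
 [[ 0.912  0.411 -0.001]
 [ 0.411 -0.912 -0.   ]
 [-0.001 -0.    -1.   ]]
.6052,.149,.165 [20.92 -6.18 -0.33]
.6052,.149,.109 [20.93 -6.18  5.27]
```

>>> {"fn": "apply_moves", "kwargs": {"deltas": [[[0,0,0,3,-0.9,0,3.5],[0,0,0,7.5,-2.2,0,3.5],[0,0,0,12,-3.5,0,3.5],[0,0,0,16.5,-4.9,0,3.5],[0,0,0,20,-5.9,0,3.5],[0,0,0,20.9,-6.2,0,3.5],[0,0,0,20.9,-6.2,0.5,3.5],[0,0,0,20.9,-6.2,2,3.5],[0,0,0,20.9,-6.2,3.5,3.5],[0,0,0,20.9,-6.2,3.5,3.5],[0,0,0,20.9,-6.2,3.5,3.5]]]}}

```text
t: 12.55
tcp_pos: [0.6056, 0.149, 0.1274]
tool_rot: [0.978, 0.21, 0.0, 0.0]
contact_force: [0.1, -0.9, -0.4]
grip_width: 0.0432
grip_force: 51.0
```

```bash
python3 d.py .6052,.149,.108;python3 w.py w5 .6052,.149,.024 .613,.0435,.024 .6205,-.061,.024
```

```text
12.55 [0.6056 0.149  0.1274] [0.9777 0.2102 0.     0.    ] 0.0432 [ 0.1 -0.9 -0.4] [-0.01  0.64 -0.39  1.51  0.26  1.04 -1.61]
axes
 [[ 0.912  0.411  0.   ]
 [ 0.411 -0.912 -0.   ]
 [ 0.     0.    -1.   ]]
.6052,.149,.108 [-0.04 -0.02  1.94]
[np.float64(0.67659), np.float64(0.18013), np.float64(0.1972)] [np.float64(0.830048), np.float64(-0.535849), np.float64(-0.083255), np.float64(0.130209)]
.6052,.149,.024 [320. 234.]
.613,.0435,.024 [470. 284.]
.6205,-.061,.024 [603. 329.]
```

View pics/w5.png

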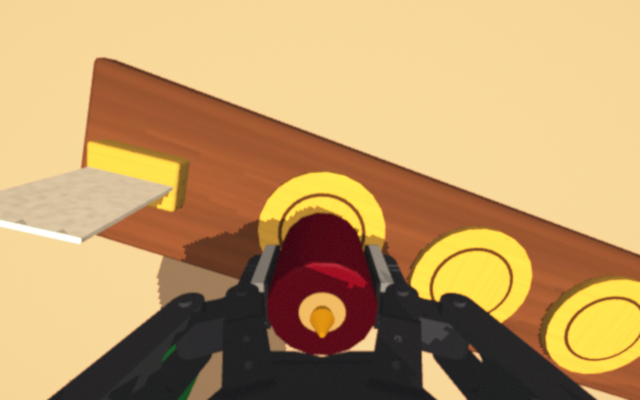

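Plate a spans columns 259–385 (centre 322), under the held candle; b at (471,284) matches the prediction.

>>> {"fn": "apply_moves", "kwargs": {"deltas": [[[0,0,0,0,0,0.8,3.5],[0,0,0,0,0,1.4,3.5],[0,0,0,0,0,1.8,3.5],[0,0,0,0,0,1.95,3.5],[0,0,0,0,0,1.95,3.5],[0,0,0,0,0,1.95,3.5],[0,0,0,0,0,1.95,4.6],[0,0,0,0,0,1.95,5.5],[0,0,0,0,0,1.95,7],[0,0,0,0,0,1.95,8.2],[0,0,0,0,0,1.95,8.2]]]}}

```text
t: 13.98
tcp_pos: [0.6057, 0.1493, 0.1079]
tool_rot: [0.978, 0.21, 0.0, 0.0]
contact_force: [-0.5, -0.1, 0.3]
grip_width: 0.0819
grip_force: 0.0
```

>>> {"fn": "apply_moves", "kwargs": {"deltas": [[[0,0,0,0,0,-1,8.2],[0,0,0,0,0,-5,8.2],[0,0,0,0,0,-10,8.2],[0,0,0,0,0,-15,8.2],[0,0,0,0,0,-18,8.2],[0,0,0,0,0,-18,8.2],[0,0,0,0,0,-18,8.2]]]}}

```text
t: 14.85
tcp_pos: [0.6052, 0.1491, 0.2873]
tool_rot: [0.978, 0.21, -0.001, 0.0]
contact_force: [-0.0, -0.2, -0.7]
grip_width: 0.0819
grip_force: 0.0
```

```bash
python3 d.py .347,-.259,.29 .347,-.259,.107
```

```text
14.85 [0.6052 0.1491 0.2873] [ 9.776e-01  2.104e-01 -6.000e-04  2.000e-04] 0.0819 [-0.  -0.2 -0.7] [-0.    0.51 -0.42  1.31  0.2   1.37 -1.56]
axes
 [[ 0.911  0.411 -0.001]
 [ 0.411 -0.911 -0.001]
 [-0.001  0.    -1.   ]]
.347,-.259,.29 [-40.33  26.58  -0.22]
.347,-.259,.107 [-40.3   26.57  18.08]
```

>>> {"fn": "apply_moves", "kwargs": {"deltas": [[[0,0,0,-5,3.3,0,8.2],[0,0,0,-10,6.6,0,8.2],[0,0,0,-15,9.9,0,8.2],[0,0,0,-20,13.2,0,8.2],[0,0,0,-25,16.5,0,8.2],[0,0,0,-30,19.8,0,8.2],[0,0,0,-35,23,0,8.2],[0,0,0,-40.3,26.6,0,8.2],[0,0,0,-40.3,26.6,4,8.2],[0,0,0,-40.3,26.6,4,8.2],[0,0,0,-40.3,26.6,4,8.2],[0,0,0,-40.3,26.6,4,8.2]]]}}

```text
t: 16.35
tcp_pos: [0.349, -0.2584, 0.249]
tool_rot: [0.977, 0.212, 0.001, 0.001]
contact_force: [-0.4, -0.3, -0.1]
grip_width: 0.082
grip_force: 0.0
```

```bash
python3 d.py .347,-.259,.107;python3 w.py w6 .347,-.259,.08
```

```text
16.35 [ 0.349  -0.2584  0.249 ] [9.774e-01 2.115e-01 8.000e-04 7.000e-04] 0.082 [-0.4 -0.3 -0.1] [ 0.76  0.12 -0.18  1.89  0.02  1.13 -0.57]
axes
 [[ 0.911  0.413  0.002]
 [ 0.413 -0.911 -0.001]
 [ 0.001  0.002 -1.   ]]
.347,-.259,.107 [-0.22 -0.06 14.2 ]
[np.float64(0.41973), np.float64(-0.22707), np.float64(0.31885)] [np.float64(0.830791), np.float64(-0.534857), np.float64(-0.082062), np.float64(0.130308)]
.347,-.259,.08 [320. 203.]
```

View pics/w6.png

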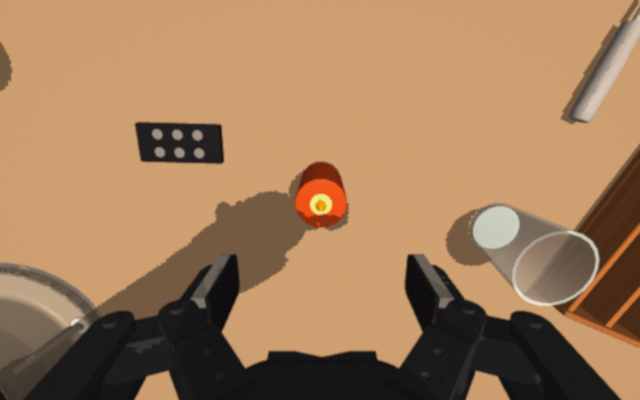

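The orange disc is at (321,203), as predicted. Grasping it.

>>> {"fn": "apply_moves", "kwargs": {"deltas": [[[0,0,0,-0.2,0,4,8.2],[0,0,0,-0.2,0,8,8.2],[0,0,0,-0.2,0,11,8.2],[0,0,0,-0.2,0,13,8.2],[0,0,0,-0.2,0,14.2,8.2],[0,0,0,-0.2,0,14.2,8.2],[0,0,0,-0.2,0,14.2,8.2],[0,0,0,-0.2,0,14.2,5.5],[0,0,0,-0.2,0,14.2,4.5],[0,0,0,-0.2,0,14.2,3.5],[0,0,0,-0.2,0,14.2,3.5],[0,0,0,-0.2,0,14.2,3.5]]]}}

```text
t: 17.9
tcp_pos: [0.3462, -0.2599, 0.1066]
tool_rot: [0.978, 0.21, 0.0, 0.0]
contact_force: [-1.2, 1.1, 6.5]
grip_width: 0.043
grip_force: 50.3
```

>>> {"fn": "apply_moves", "kwargs": {"deltas": [[[0,0,0,0,0,0,3.5],[0,0,0,0,0,0,3.5],[0,0,0,0,0,-1.5,3.5],[0,0,0,0,0,-4.5,3.5],[0,0,0,0,0,-8,3.5],[0,0,0,0,0,-11,3.5],[0,0,0,0,0,-11,3.5],[0,0,0,0,0,-11,3.5]]]}}

```text
t: 18.9
tcp_pos: [0.345, -0.2592, 0.2144]
tool_rot: [0.978, 0.21, -0.001, -0.001]
contact_force: [-0.6, 0.8, -2.8]
grip_width: 0.0429
grip_force: 51.2
```

```bash
python3 d.py .6128,.0437,.22  .6128,.0437,.132
```

```text
18.9 [ 0.345  -0.2592  0.2144] [ 0.9776  0.2103 -0.001  -0.001 ] 0.0429 [-0.6  0.8 -2.8] [ 0.76  0.16 -0.18  1.94  0.03  1.05 -0.57]
axes
 [[ 0.912  0.411 -0.002]
 [ 0.411 -0.912  0.002]
 [-0.001 -0.002 -1.   ]]
.6128,.0437,.22 [ 36.87 -16.6   -0.57]
.6128,.0437,.132 [ 36.88 -16.58   8.23]
```

>>> {"fn": "apply_moves", "kwargs": {"deltas": [[[0,0,0,3,-1.35,0,3.5],[0,0,0,8,-3.6,0,3.5],[0,0,0,13,-5.85,0,3.5],[0,0,0,18,-8.1,0,3.5],[0,0,0,23,-10.35,0,3.5],[0,0,0,28,-12.6,0,3.5],[0,0,0,33,-14.85,0,3.5],[0,0,0,36,-16.2,0,3.5],[0,0,0,36.9,-16.6,0,3.5],[0,0,0,36.9,-16.6,3,3.5],[0,0,0,36.9,-16.6,5.5,3.5],[0,0,0,36.9,-16.6,5.5,3.5]]]}}

```text
t: 20.4
tcp_pos: [0.6109, 0.0411, 0.1569]
tool_rot: [0.978, 0.21, -0.005, 0.0]
contact_force: [0.2, -0.4, -1.6]
grip_width: 0.0428
grip_force: 51.2
```

>>> {"fn": "apply_moves", "kwargs": {"deltas": [[[0,0,0,0,0,0.5,3.5],[0,0,0,0,0,0.5,3.5],[0,0,0,0,0,0.5,3.5]]]}}

```text
t: 20.78
tcp_pos: [0.6145, 0.0433, 0.1569]
tool_rot: [0.978, 0.21, 0.001, 0.0]
contact_force: [-0.3, 0.4, -2.0]
grip_width: 0.0427
grip_force: 51.2
```

```bash
python3 d.py .6128,.0437,.1316
```

```text
20.77 [0.6145 0.0433 0.1569] [9.776e-01 2.103e-01 8.000e-04 2.000e-04] 0.0427 [-0.3  0.4 -2. ] [ 0.13  0.58 -0.34  1.51  0.21  1.08 -1.41]
axes
 [[ 0.912  0.411  0.002]
 [ 0.411 -0.912  0.   ]
 [ 0.002  0.001 -1.   ]]
.6128,.0437,.1316 [-0.14 -0.1   2.53]
```

>>> {"fn": "apply_moves", "kwargs": {"deltas": [[[0,0,0,-0.1,-0.1,0.8,3.5],[0,0,0,-0.1,-0.1,1.5,3.5],[0,0,0,-0.1,-0.1,2,3.5],[0,0,0,-0.1,-0.1,2,3.5],[0,0,0,-0.1,-0.1,2,3.5],[0,0,0,-0.1,-0.1,2,3.5]]]}}

```text
t: 21.52
tcp_pos: [0.6129, 0.0439, 0.1362]
tool_rot: [0.978, 0.21, 0.0, 0.0]
contact_force: [0.1, 0.1, -1.7]
grip_width: 0.0428
grip_force: 51.2
```

```bash
python3 d.py .6128,.0437,.1314
```

```text
21.52 [0.6129 0.0439 0.1362] [9.776e-01 2.104e-01 3.000e-04 0.000e+00] 0.0428 [ 0.1  0.1 -1.7] [ 0.13  0.6  -0.34  1.53  0.22  1.04 -1.41]
axes
 [[ 0.912  0.411  0.001]
 [ 0.411 -0.912  0.   ]
 [ 0.001  0.    -1.   ]]
.6128,.0437,.1314 [-0.02  0.01  0.48]
```

>>> {"fn": "apply_moves", "kwargs": {"deltas": [[[0,0,0,0,0,0.3,3.5],[0,0,0,0,0,0.48,3.5],[0,0,0,0,0,0.48,3.5],[0,0,0,0,0,0.48,3.5],[0,0,0,0,0,0.48,4.6],[0,0,0,0,0,0.48,5.5],[0,0,0,0,0,0.48,7],[0,0,0,0,0,0.48,8.2],[0,0,0,0,0,0.48,8.2]]]}}

```text
t: 22.65
tcp_pos: [0.6127, 0.0439, 0.1312]
tool_rot: [0.978, 0.21, 0.0, 0.0]
contact_force: [0.3, -1.2, -0.8]
grip_width: 0.0821
grip_force: 0.0
```

>>> {"fn": "apply_moves", "kwargs": {"deltas": [[[0,0,0,0,0,-1,8.2],[0,0,0,0,0,-5,8.2],[0,0,0,0,0,-10,8.2],[0,0,0,0,0,-15,8.2],[0,0,0,0,0,-15,8.2],[0,0,0,0,0,-15,8.2]]]}}

```text
t: 23.4
tcp_pos: [0.6124, 0.0438, 0.2812]
tool_rot: [0.978, 0.21, -0.0, 0.0]
contact_force: [-0.0, -0.9, 0.0]
grip_width: 0.0816
grip_force: 0.0
```

```bash
python3 d.py .412,.1198,.29 .412,.1198,.131
```

```text
23.4 [0.6124 0.0438 0.2812] [ 9.776e-01  2.104e-01 -0.000e+00  1.000e-04] 0.0816 [-0.  -0.9  0. ] [ 0.14  0.48 -0.36  1.35  0.17  1.34 -1.37]
axes
 [[ 0.911  0.411 -0.   ]
 [ 0.411 -0.911 -0.   ]
 [-0.     0.    -1.   ]]
.412,.1198,.29 [-15.14 -15.17  -0.88]
.412,.1198,.131 [-15.14 -15.17  15.02]
```

>>> {"fn": "apply_moves", "kwargs": {"deltas": [[[0,0,0,-3.8,-3.8,-0.9,8.2],[0,0,0,-7.6,-7.6,-0.9,8.2],[0,0,0,-11.4,-11.4,-0.9,8.2],[0,0,0,-15.1,-15.2,-0.9,8.2],[0,0,0,-15.1,-15.2,2,8.2],[0,0,0,-15.1,-15.2,3,8.2],[0,0,0,-15.1,-15.2,3,8.2],[0,0,0,-15.1,-15.2,3,8.2],[0,0,0,-15.1,-15.2,3,8.2]]]}}

```text
t: 24.52
tcp_pos: [0.4133, 0.1203, 0.2516]
tool_rot: [0.978, 0.21, 0.001, -0.0]
contact_force: [0.0, 0.1, -0.1]
grip_width: 0.082
grip_force: 0.0
```

```bash
python3 d.py .412,.1198,.131;python3 w.py w7 .412,.1198,.105
```

```text
24.52 [0.4133 0.1203 0.2516] [ 9.777e-01  2.100e-01  5.000e-04 -2.000e-04] 0.082 [ 0.   0.1 -0.1] [ 0.1   0.13 -0.46  1.88  0.06  1.14 -1.53]
axes
 [[ 0.912  0.411  0.001]
 [ 0.411 -0.912  0.001]
 [ 0.001 -0.    -1.   ]]
.412,.1198,.131 [-1.500e-01 -1.000e-02  1.206e+01]
[np.float64(0.48418), np.float64(0.15131), np.float64(0.32145)] [np.float64(0.830036), np.float64(-0.536018), np.float64(-0.083064), np.float64(0.129713)]
.412,.1198,.105 [320. 212.]
```

View pics/w7.png

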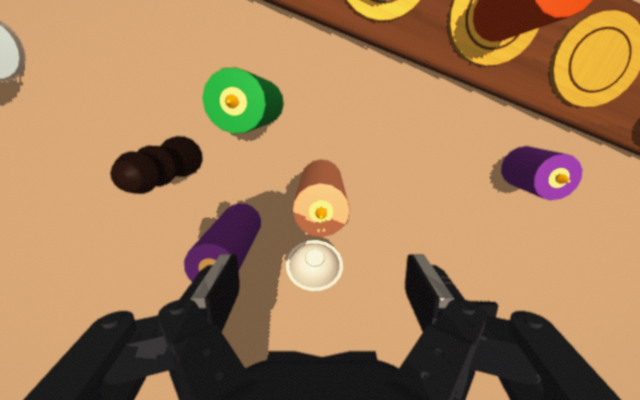

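The peach disc centre is at (321,208) against the predicted (320,212), about 3 mm further along tool x, so I drop the x correction. The mill (at 155,165) is clear.

>>> {"fn": "apply_moves", "kwargs": {"deltas": [[[0,0,0,0.1,0,3,7.5],[0,0,0,0.1,0,6,7.5],[0,0,0,0.1,0,9,7.5],[0,0,0,0.1,0,11,7.5],[0,0,0,0.1,0,12,7.5],[0,0,0,0.1,0,12,7.5],[0,0,0,0.1,0,12,7.5],[0,0,0,0.1,0,12,5.5],[0,0,0,0.1,0,12,4.5],[0,0,0,0.1,0,12,3.5],[0,0,0,0.1,0,12,3.5],[0,0,0,0.1,0,12,3.5]]]}}

```text
t: 26.08
tcp_pos: [0.4138, 0.1211, 0.1318]
tool_rot: [0.978, 0.21, 0.001, -0.0]
contact_force: [-0.9, 0.5, 5.6]
grip_width: 0.043
grip_force: 50.3
```

>>> {"fn": "apply_moves", "kwargs": {"deltas": [[[0,0,0,0,0,0,3.5],[0,0,0,0,0,0,3.5],[0,0,0,0,0,-1.5,3.5],[0,0,0,0,0,-4.5,3.5],[0,0,0,0,0,-8,3.5],[0,0,0,0,0,-10,3.5],[0,0,0,0,0,-10,3.5],[0,0,0,0,0,-10,3.5]]]}}

```text
t: 27.08
tcp_pos: [0.4127, 0.1203, 0.2303]
tool_rot: [0.978, 0.21, -0.001, 0.0]
contact_force: [-0.7, 0.5, -2.0]
grip_width: 0.0429
grip_force: 51.1
```

```bash
python3 d.py .6206,-.0612,.23  .6206,-.0612,.157
```

```text
27.07 [0.4127 0.1203 0.2303] [ 9.776e-01  2.103e-01 -1.000e-03  1.000e-04] 0.0429 [-0.7  0.5 -2. ] [ 0.09  0.16 -0.46  1.92  0.08  1.09 -1.55]
axes
 [[ 0.912  0.411 -0.002]
 [ 0.411 -0.912 -0.001]
 [-0.002 -0.    -1.   ]]
.6206,-.0612,.23 [11.49 25.09 -0.  ]
.6206,-.0612,.157 [11.51 25.09  7.3 ]
```

>>> {"fn": "apply_moves", "kwargs": {"deltas": [[[0,0,0,1,2.2,0,3.5],[0,0,0,3,6.6,0,3.5],[0,0,0,5,11,0,3.5],[0,0,0,7,15.3,0,3.5],[0,0,0,9,19.7,0,3.5],[0,0,0,11,24,0,3.5],[0,0,0,11.5,25.1,0,3.5],[0,0,0,11.5,25.1,0,3.5],[0,0,0,11.5,25.1,2,3.5],[0,0,0,11.5,25.1,4,3.5],[0,0,0,11.5,25.1,5,3.5],[0,0,0,11.5,25.1,5,3.5]]]}}

```text
t: 28.58
tcp_pos: [0.6204, -0.0596, 0.1803]
tool_rot: [0.977, 0.211, -0.001, -0.001]
contact_force: [1.1, -0.3, -1.5]
grip_width: 0.0429
grip_force: 51.3
```

>>> {"fn": "apply_moves", "kwargs": {"deltas": [[[0,0,0,0,0,0.2,3.5],[0,0,0,0,0,0.2,3.5],[0,0,0,0,0,0.2,3.5]]]}}

```text
t: 28.95
tcp_pos: [0.6218, -0.0608, 0.1797]
tool_rot: [0.978, 0.21, 0.0, 0.0]
contact_force: [0.1, -0.9, -2.1]
grip_width: 0.0431
grip_force: 51.3
```

```bash
python3 d.py .6206,-.0612,.1566;python3 w.py w8 .6206,-.0612,.024
```

```text
28.95 [ 0.6218 -0.0608  0.1797] [9.776e-01 2.103e-01 5.000e-04 2.000e-04] 0.0431 [ 0.1 -0.9 -2.1] [ 0.28  0.57 -0.31  1.46  0.18  1.14 -1.21]
axes
 [[ 0.912  0.411  0.001]
 [ 0.411 -0.912 -0.   ]
 [ 0.001  0.001 -1.   ]]
.6206,-.0612,.1566 [-0.12 -0.02  2.31]
[np.float64(0.69264), np.float64(-0.02972), np.float64(0.2495)] [np.float64(0.830139), np.float64(-0.535827), np.float64(-0.082834), np.float64(0.129994)]
.6206,-.0612,.024 [320. 208.]
```

View pics/w8.png

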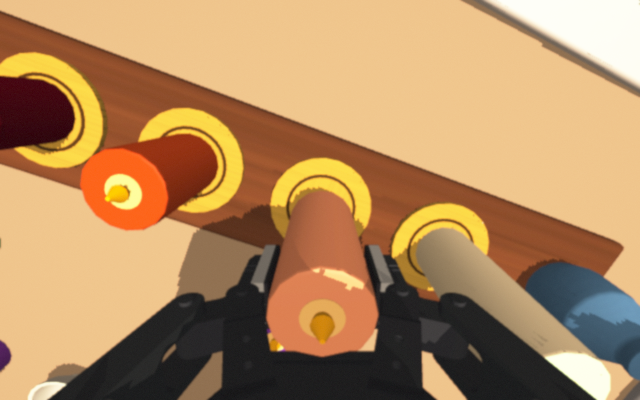

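Plate c spans columns 271–370 (centre 320, as predicted). Burgundy, orange and ivory all stand inside the rings of a, b and d.

>>> {"fn": "apply_moves", "kwargs": {"deltas": [[[0,0,0,-0.1,0,0.8,3.5],[0,0,0,-0.1,0,1.5,3.5],[0,0,0,-0.1,0,1.9,3.5],[0,0,0,-0.1,0,1.9,3.5],[0,0,0,-0.1,0,1.9,3.5],[0,0,0,-0.1,0,1.9,3.5]]]}}

```text
t: 29.75
tcp_pos: [0.6208, -0.0612, 0.1604]
tool_rot: [0.978, 0.21, 0.0, 0.0]
contact_force: [-0.2, 0.3, -1.9]
grip_width: 0.0436
grip_force: 51.3
```

```bash
python3 d.py .6206,-.0612,.1564
```

```text
29.75 [ 0.6208 -0.0612  0.1604] [9.776e-01 2.104e-01 3.000e-04 1.000e-04] 0.0436 [-0.2  0.3 -1.9] [ 0.27  0.59 -0.31  1.48  0.19  1.1  -1.22]
axes
 [[ 0.911  0.411  0.001]
 [ 0.411 -0.911 -0.   ]
 [ 0.001  0.    -1.   ]]
.6206,-.0612,.1564 [-0.02 -0.    0.4 ]
```

>>> {"fn": "apply_moves", "kwargs": {"deltas": [[[0,0,0,0,0,0.3,3.5],[0,0,0,0,0,0.4,3.5],[0,0,0,0,0,0.4,3.5],[0,0,0,0,0,0.4,3.5],[0,0,0,0,0,0.4,4.6],[0,0,0,0,0,0.4,5.5],[0,0,0,0,0,0.4,7],[0,0,0,0,0,0.4,8.2],[0,0,0,0,0,0.4,8.2]]]}}

```text
t: 30.88
tcp_pos: [0.6206, -0.0612, 0.1561]
tool_rot: [0.978, 0.21, 0.0, 0.0]
contact_force: [0.3, 0.4, -0.5]
grip_width: 0.0819
grip_force: 0.0
```

>>> {"fn": "apply_moves", "kwargs": {"deltas": [[[0,0,0,0,0,-1,8.2],[0,0,0,0,0,-4,8.2],[0,0,0,0,0,-8,8.2],[0,0,0,0,0,-12,8.2],[0,0,0,0,0,-15,8.2],[0,0,0,-8,0,-15,8.2],[0,0,0,-15,0,-15,8.2],[0,0,0,-22,0,-15,8.2],[0,0,0,-26,0,-15,8.2],[0,0,0,-26,0,-15,8.2],[0,0,0,-26,0,-15,8.2]]]}}

```text
t: 32.25
tcp_pos: [0.3838, -0.1683, 0.3071]
tool_rot: [0.978, 0.21, 0.001, 0.001]
contact_force: [0.8, 0.5, -0.1]
grip_width: 0.0819
grip_force: 0.0
```

```bash
python3 - <<'E'
from rig import *
import cv2,numpy as np
a=read_camera("top")["img"][110:275,215:475,::-1];a=cv2.resize(a,None,fx=3,fy=3,interpolation=cv2.INTER_CUBIC)[:300]
b=read_camera("scene")["img"][135:280,160:420,::-1];b=cv2.resize(b,None,fx=3,fy=3,interpolation=cv2.INTER_CUBIC)[:300]
s=cv2.imwrite("pics/fin.png",np.vstack([a,b]));print(observe()["tcp_pos"])
E
```

```text
[ 0.38514807 -0.16719701  0.30672345]
```

View pics/fin.png

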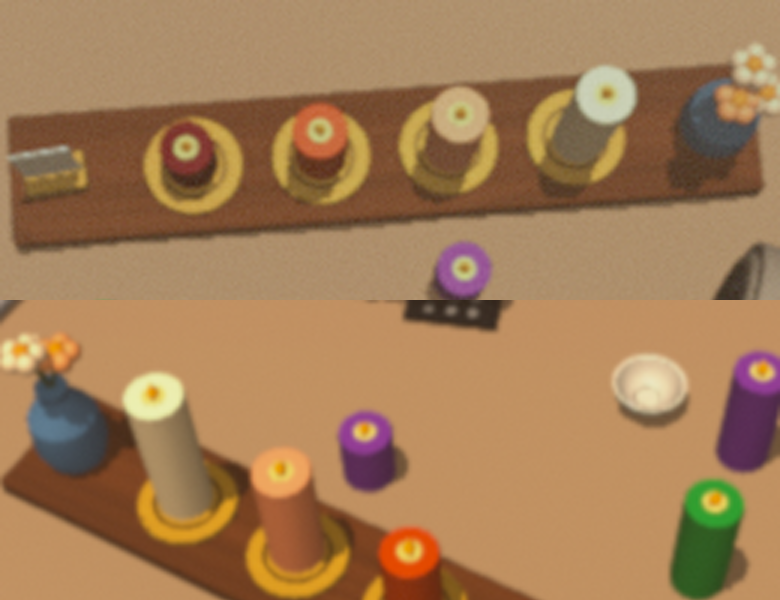

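The final view shows top discs at burgundy (188,148), orange (320,132), peach (460,115) and ivory (606,95), all upright. I'll check them numerically.

```bash
python3 - <<'E'
from h import *
P=dict(a=(.6052,.1488),b=(.6126,.0435),c=(.6204,-.0612),d=(.6284,-.1661))
for k,p,z in (('a',(188,148),.079),('b',(320,132),.104),('c',(460,115),.129),('d',(606,95),.154)):
    x=atz(ray('t',((p[0]+.5)/3-.5+215,(p[1]+.5)/3-.5+110)),z)[:2];print(k,x.round(4),((x-P[k])*1000).round(1),"mm")
E
```

```text
a [0.6059 0.1474] [ 0.7 -1.4] mm
b [0.6121 0.0437] [-0.5  0.2] mm
c [ 0.6186 -0.0618] [-1.8 -0.6] mm
d [ 0.6268 -0.1675] [-1.6 -1.4] mm
```

All within 3 mm, so I'm handing in.

```bash
python3 -c "
from rig import *
print(hand_in())"
```

```text
the job is handed in; nothing more can be done
None
```

All four candles stand upright on their plates, tallest by the vase down to shortest at the far end, each within about 3 mm of centre by the top camera; the vase and mill were left alone, and the job is handed in (no verdict was returned).

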